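# Slide the drip pan under the candle rack

## Robot

A 6-joint arm with a two-finger parallel gripper is mounted at the origin on the work surface. World frame = base frame: x ahead of the robot, y to its left, z up, the work surface at z = 0. Lengths are in m, angles in rad, forces in N, time in s.
With the tool pointing down it reaches from about 0.25 to 0.775 m from the base axis. Payload 4 kg.
Tool frame: the origin (TCP) lies at the very end of the fingers, on their centre line; the grasp point (between the pads) lies 19 mm behind it; z points along the fingers, y is the line along which they close (so a half turn about z gives the same grasp; the last joint's range is limited). The gripper opens to 94 mm and grips with 3 to 60 N. Pads are 16 mm wide; open, the fingers measure 119 mm over their backs; the gripper's body (75 mm by 177 mm) begins 78 mm behind the grasp point.
Start: joints at [1.234, 0.087, 1.371, -0, 1.684, -0.103], TCP at [0.127, 0.535, 0.206] pointing down, gripper open.
Joint ranges: [-3.1, 3.1], [-0.76, 2.03], [0.27, 2.55], [-1.08, 4.22], [0.17, 2.65], [-2.57, 2.57]. Speed limits (rad/s): [2.79, 2.79, 3.14, 3.14, 3.14, 3.14].

## Interface

Orientations are given as a rotation vector (axis times angle).
In Python, from plant import robot gives the robot as it stands. Calls block until the motion is done:
- robot.move_to(position, orientation): joint-space move of the TCP to a pose.
- robot.move_l(position, ori=None, feed=0.15): straight line of the TCP; ori=None keeps the orientation; feed is the mean speed in m/s.
- robot.goto_joints(angles): joint-space move.
- robot.let_go() and robot.clamp(grasp_force=None): open the fingers fully, or close them until they stop; grasp_force is the grip in N (None keeps the last).
- robot.sleep(seconds).
- robot.solve_ik(position, orientation): joint angles nearest the present ones, or None.
- robot.get_state(): the state.
- robot.capture(name): name is "side" or "top" or "wrist"; returns the picture (420x560x3 uint8, red, green, blue); there is no depth.
- robot.camera_info(name): a dict with "intrinsics" (3x3 intrinsics, pixels), "k1" (the pictures are not rectified: a ray, as slopes to the right and down, at radius r is drawn at 1 + k1 r^2 times it, then the intrinsics apply), "R" (3x3) and "t" (3): a world point X has camera coordinates R X + t; the wrist camera has in their place "hand_eye" (4x4, takes a point from camera to tool coordinates, whose origin is the TCP and whose axes are the flange's). Camera axes: x right, y down, z forward; pixel columns grow to the right and rows downward; lengths in m; the calibration is good to about 2 mm. A picture is of the moment at which its call begins: read the wrist's pose just before it. camera_info takes no time and is no camera call.
A pose or a line that the arm cannot do raises robot.PlanningError and nothing moves.
- robot.sign_off(): hands the job in; it is judged then, once.
The state is a dict: "clock": time; "joint_pos": joint angles; "joint_vel": joint speeds; "joint_torque": joint torques, N m; "tool_pos": TCP position; "tcp_rot": TCP orientation; "force": force on the tool from outside, world axes, zero at the start; "ft_torque": the same for the moment, N m; "finger_gap": finger opening in m; "gripper_force": force on a finger pad.
Only numpy, scipy, OpenCV 4.12 (cv2) and the standard library are available. Lean on these libraries where they do the work, as an engineer would, in place of code of your own. Each camera call takes 0.05 s, during which the arm holds its last target. There are 200 camera calls.

## Task

Catch the wax drips: slide the long-handled drip pan along the counter, between the legs of the cooling rack, until the whole pan is under the rack and only its handle sticks out, then let go. Keep the pan down on the counter, leave the rack and the jug where they are, and do not tip any candle.

Things in the scene. Friction and masses are not known exactly. Their poses are not given: they have to be found in the camera images.
- pan: Loose shallow dark-steel drip pan, 140 mm wide (its x), 170 mm long (its y), 22 mm high, walls 4 mm. Origin: centre of the pan's underside (handle not counted), z up. On its -y side a flat stem (18 mm wide, 11 to 17 mm above the counter) leads out to an upright wooden grip centred 170 mm from the origin. About 0.35 kg.
- pan_grip (a point): Point in the upright wooden grip at the end of the pan's handle, 45 mm above the counter. The grip is 14 mm thick along the pan's x, 36 mm long along the pan's y, and stands from 10 to 62 mm above the counter: pinch it from above across its thickness.
- rack: Loose steel wire cooling rack carrying three candles. Deck 190 mm (its x) by 230 mm (its y), underside 64 mm and top 70 mm above the counter. Origin on the counter below the deck's centre, z up. Four 8 mm round legs at x = +-88 mm, y = +-105 mm, so the opening between legs is 168 mm wide; the sides facing -y and +y are open, and -y faces where the pan starts. About 0.8 kg.
- candle_tall: Rolled beeswax candle, 34 mm across and 85 mm tall plus wick, standing loose on the rack. Origin: centre of its foot, z up.
- candle_short: Rolled beeswax candle, 48 mm across and 55 mm tall plus wick, standing loose on the rack. Origin: centre of its foot, z up.
- candle_hive: Beehive-shaped beeswax candle, 56 mm across and 56 mm tall plus wick, standing loose on the rack. Origin: centre of its foot, z up.
- jug: Steel jug, 84 mm across, 100 mm tall, with a side handle at its +y, standing on the counter beyond the far (+y) end of the rack. Origin: centre of its foot, z up.
Mind the look-alikes: they are no part of the job. What is shaped like the jug but yellow is not meant.

How it is judged:
At the end, for the whole second after the job is handed in: Pan flat and still on the counter under the rack: centres within 30 mm along the rack's y and 22 mm along its x, lengths within 0.16 rad. Rack level and moved under 25 mm, all three candles upright on it; jug upright and moved under 30 mm (x of pan in the frame of rack between -0.022 and 0.022 m and y of pan in the frame of rack between -0.03 and 0.03 m and angle between the y axis of pan and the y axis of rack, either way round below 0.16 rad and height (world z) of pan below 0.006 m and angle between each of pan, rack's own z axis and vertical below 0.05 rad and linear speed of pan below 0.01 m/s and distance of rack from where it was at the start of the episode below 0.025 m and angle between each of candle_tall, candle_short, candle_hive, jug's own z axis and vertical below 0.1 rad and height (world z) of each of candle_tall, candle_short, candle_hive above 0.06 m and distance of jug from where it was at the start of the episode below 0.03 m); the robot touches nothing.
It fails at once if a candle is tipped over or off the rack (angle between any of candle_tall, candle_short, candle_hive's own z axis and vertical above 0.35 rad or height (world z) of any of candle_tall, candle_short, candle_hive below 0.05 m).
It fails at once if the rack is shifted more than 30 mm or tilted (distance of rack from where it was at the start of the episode above 0.03 m or angle between rack's own z axis and vertical above 0.15 rad).
It fails at once if the pan is lifted 30 mm or more off the counter (height (world z) of pan above 0.03 m).
It fails at once if the jug is knocked away or over (distance of jug from where it was at the start of the episode above 0.04 m or angle between jug's own z axis and vertical above 0.35 rad).
It also fails if it takes over 42 s, if anything falls off the work surface, if the arm or the gripper's body presses on something with over 40 N, if the wrist force passes 120 N, or if a joint passes its speed limit or range.

## Working session

There is one attempt and no reset: what is moved stays moved. The work goes in short steps, each a Python script; the robot and the scene stay as the last script left them, time stands still between calls to the robot, and variables do not carry over. Pictures are saved under pics/ and viewed, at most 10 in all, crops included, and the job is handed in when it is done.

```bash
mkdir -p pics
python3 - <<'E'
from plant import robot
import cv2
for n in("top","side"):
    cv2.imwrite(f"pics/{n}0.png",robot.capture(n)[:,:,::-1])
    c=robot.camera_info(n);print(n,c)
print(robot.get_state()['tcp_rot'],robot.get_state()['clock'],robot.camera_info("wrist"))
E
```

```text
top {'intrinsics': array([[457.18539301,   0.        , 283.4380064 ],
       [  0.        , 457.18539301, 207.79470279],
       [  0.        ,   0.        ,   1.        ]]), 'k1': -0.09982279283016261, 'R': array([[-2.03288470e-02, -9.99793046e-01, -7.76654690e-04],
       [-9.95574523e-01,  2.03143470e-02, -9.17534535e-02],
       [ 9.17502420e-02, -1.09202429e-03, -9.95781452e-01]]), 't': array([0.13351273, 0.50709517, 1.48141346])}
side {'intrinsics': array([[401.87897379,   0.        , 276.15060661],
       [  0.        , 401.87897379, 197.86557423],
       [  0.        ,   0.        ,   1.        ]]), 'k1': -0.07590948282021959, 'R': array([[ 0.95254517, -0.30365907, -0.02118629],
       [-0.16910346, -0.47001674, -0.86630727],
       [ 0.25310415,  0.82877948, -0.49906198]]), 't': array([-0.4262162 ,  0.2361582 ,  0.87885318])}
[-3.66367496e-01 -3.11976176e+00  3.01832455e-03] 0.1 {'intrinsics': array([[364.64061162,   0.        , 284.37329765],
       [  0.        , 364.64061162, 211.33174078],
       [  0.        ,   0.        ,   1.        ]]), 'k1': -0.08395390740927061, 'hand_eye': array([[-1.22917171e-03, -9.66482792e-01, -2.56728459e-01,
         7.39839221e-02],
       [ 9.99999140e-01, -1.07055027e-03, -7.57618530e-04,
        -9.07428465e-04],
       [ 4.57384551e-04, -2.56729169e-01,  9.66483277e-01,
        -1.79467195e-01],
       [ 0.00000000e+00,  0.00000000e+00,  0.00000000e+00,
         1.00000000e+00]])}
```

View pics/top0.png

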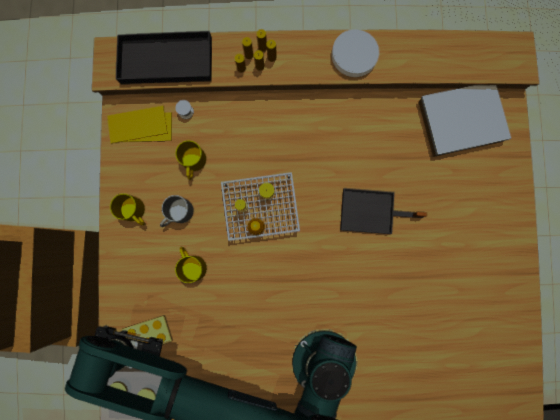

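View pics/side0.png

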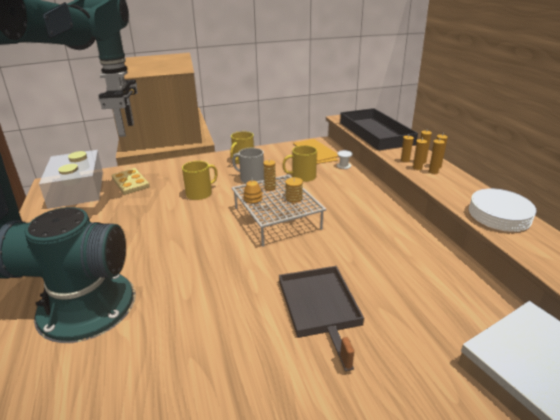

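The top view shows the rack at about (260,207), the pan at (368,211) and its grip at (421,214). The steel jug is at (178,210), and +y points left in the image. I'll crop this for accurate corners.

Run:
```python
import cv2
i=cv2.imread("pics/top0.png")[160:260,210:440]
i=cv2.convertScaleAbs(i,alpha=1.6)
cv2.imwrite("pics/crop.png",cv2.resize(i,None,fx=3.4,fy=3.4,interpolation=cv2.INTER_CUBIC))
```

```text
(no output)
```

View pics/crop.png

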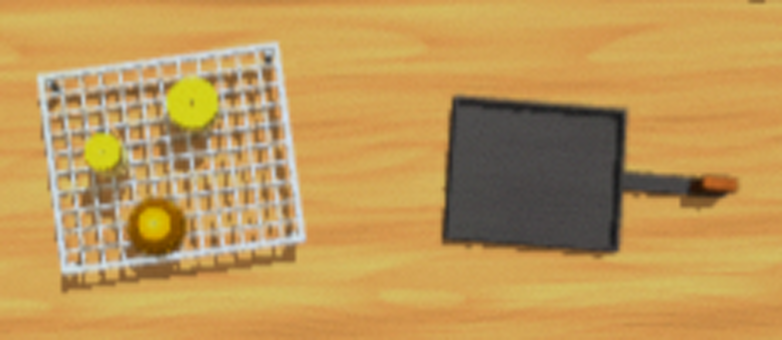

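The crop shows the rack deck corners at (39,76), (278,44), (303,240) and (63,271). The pan rim corners are at (455,97), (627,110), (618,251) and (443,241), and the grip top is near (720,184).

```bash
cat > h.py <<'E'
import numpy as np, cv2
from scipy.spatial.transform import Rotation as Rn
from plant import robot
def ray(uv,K,k1):
    # plain pinhole with one radial term = OpenCV's k1
    return np.c_[cv2.undistortPoints(np.float64(uv).reshape(-1,1,2),K,np.array([k1,0,0,0.]))[:,0],np.ones(len(uv))]
def topoint(uv,z,n="top"):
    c=robot.camera_info(n);d=ray(uv,c['intrinsics'],c['k1'])@c['R'];o=-c['R'].T@c['t']
    return o+d*((z-o[2])/d[:,2])[:,None]
def wpoint(uv,z,s):
    c=robot.camera_info("wrist");T=c['hand_eye'];R=Rn.from_rotvec(s['tcp_rot']).as_matrix()
    d=ray(uv,c['intrinsics'],c['k1'])@T[:3,:3].T@R.T;o=R@T[:3,3]+s['tool_pos']
    return o+d*((z-o[2])/d[:,2])[:,None]
def ori(a):  # tool down, tool y (closing line) along world angle a
    y=np.array([np.cos(a),np.sin(a),0]);z=np.array([0,0,-1.]);return Rn.from_matrix(np.c_[np.cross(y,z),y,z]).as_rotvec()
E
python3 - <<'E'
from h import *
f=lambda p:np.array(p)/3.4+[210,160]-.35
for n,p,z in(("rack",[(39,76),(278,44),(303,240),(63,271)],.07),("pan",[(455,97),(627,110),(618,251),(443,241)],.022)):
    q=topoint(f(p),z)[:,:2]
    e=[np.linalg.norm(q[i]-q[i-3]) for i in range(4)]
    ly=q[0]+q[3]-q[1]-q[2]; lx=q[0]+q[1]-q[2]-q[3]
    print(n,q.mean(0),np.round(e,3),"ang y",np.arctan2(ly[1],ly[0]),"from x",np.arctan2(lx[1],lx[0])+np.pi/2)
print(topoint(f([(720,184)]),.062), topoint([(178,210)],.1))
E
```

```text
rack [0.51310304 0.1984109 ] [0.228 0.187 0.226 0.186] ang y 1.6817615977431297 from x 1.6793096321131327
pan [ 0.49367968 -0.15362979] [0.169 0.138 0.171 0.141] ang y 1.484007406071681 from x 1.4602724492806676
[[ 0.47767055 -0.32223595  0.062     ]] [[0.50244946 0.45429391 0.1       ]]
```

Sizes come out right: 228x187 mm against 230x190, and 170x140 mm. Next I go above the grip and take a closer look.

Run:
```python
from h import *
s=robot.get_state();robot.move_l(np.array(s['tool_pos'])+[0,0,.1],feed=.3)
g=[.4777,-.3222]
for a in(-.095,-.095+np.pi):
    q=robot.solve_ik([*g,.17],ori(a));print(a,q)
    qf=robot.solve_ik([.5318,.0294,.026],ori(.11+a+.095));print(qf)
robot.move_to([*g,.17],ori(-.095))
s=robot.get_state();cv2.imwrite("pics/w1.png",robot.capture("wrist")[:,:,::-1])
print(s['tool_pos'],s['tcp_rot'],s['clock'])
c=robot.camera_info("wrist");T=c['hand_eye'];R=Rn.from_rotvec(s['tcp_rot']).as_matrix()
# predicted pixels of grip-top and rear pan corners
M=np.linalg.inv(T)
u=np.array([np.cos(1.476),np.sin(1.476)]);x=np.array([u[1],-u[0]]);o=np.array([.4937,-.1536])
for lx,ly,z in((0,-.17,.062),(.07,-.085,.022),(-.07,-.085,.022)):
    p=M[:3,:3]@(R.T@(np.r_[o+lx*x+ly*u,z]-s['tool_pos']))+M[:3,3]
    print(cv2.projectPoints(p.reshape(1,1,3),np.zeros(3),np.zeros(3),c['intrinsics'],np.array([c['k1'],0,0,0.]))[0].ravel())
```

```text
-0.095 [-6.91781540e-01  1.54757213e-01  1.36604790e+00 -4.44089210e-16
  1.62078754e+00 -5.96781540e-01]
[-5.12420345e-02  1.55303049e-01  1.66188080e+00 -4.44089210e-16
  1.32440881e+00 -1.61242034e-01]
3.046592653589793 [-6.91781540e-01  1.54757213e-01  1.36604790e+00 -4.44089210e-16
  1.62078754e+00  2.54481111e+00]
None
[ 0.4781792  -0.32157317  0.17014926] [2.32292582e+00 2.11478117e+00 3.73427515e-04] 3.85
[283.44689144 209.313074  ]
[363.84253908 103.33202391]
[203.16025444 103.38064981]
```

View pics/w1.png

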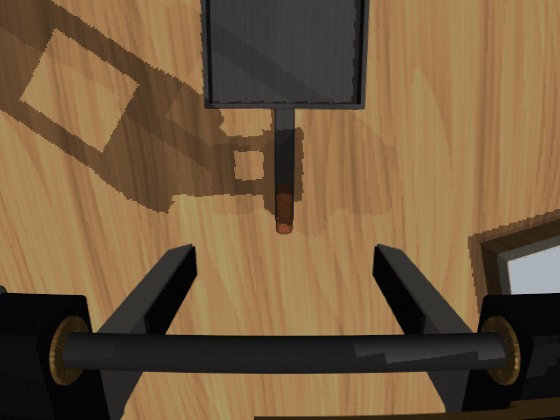

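The wrist view has the pan's rear rim corners at (206,107) and (364,107), and the grip top at about (285,212). That agrees with the prediction to within 3 mm. I'll grasp, then slide to a position in front of the rack, aligned with it.

Run:
```python
from h import *
g=[.4778,-.324]
robot.move_l([*g,.1],feed=.15);robot.move_l([*g,.028],feed=.08)
robot.clamp(25)
s=robot.get_state();print(s['finger_gap'],s['tool_pos'],s['force'],s['clock'])
u=np.array([np.cos(1.681),np.sin(1.681)]);C=np.array([.5131,.1984])
robot.move_l([*(C-.425*u),.028],ori(1.681-np.pi/2),feed=.06)
s=robot.get_state();print(s['finger_gap'],s['tool_pos'],s['force'],s['clock'])
cv2.imwrite("pics/w2.png",robot.capture("wrist")[:,:,::-1])
i=cv2.convertScaleAbs(robot.capture("top")[160:260,200:430,::-1],alpha=1.6)
cv2.imwrite("pics/top2.png",cv2.resize(i,None,fx=3.4,fy=3.4,interpolation=cv2.INTER_CUBIC))
```

```text
0.013931645735234822 [ 0.47778452 -0.32400069  0.02800199] [-0.02262338 -0.13453731 -0.3555202 ] 6.7667
0.013652303299972326 [ 0.55977801 -0.2240824   0.02797806] [-0.00713965 -1.20211559 -0.36501935] 9.075
```

View pics/w2.png

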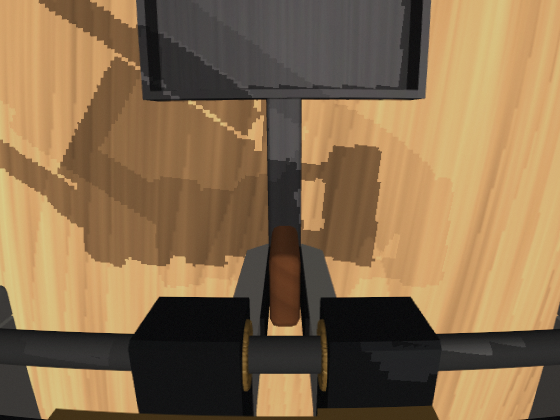

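View pics/top2.png

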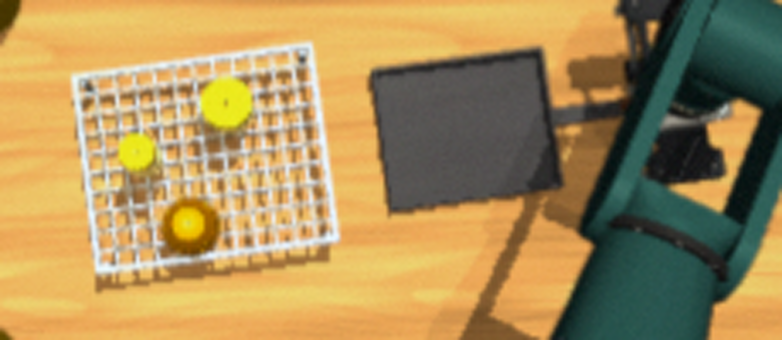

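The pan rim corners are now at (371,72), (541,48), (563,186) and (391,213). The rack corners are at (73,76), (312,44), (338,240) and (98,271), unmoved. I'll compute the pan's pose in the rack frame and insert, correcting on the way.

Run:
```python
from h import *
f=lambda p:np.array(p)/3.4+[200,160]-.35
P={}
for n,p,z in(("rack",[(73,76),(312,44),(338,240),(98,271)],.07),("pan",[(371,72),(541,48),(563,186),(391,213)],.022)):
    q=topoint(f(p),z)[:,:2]; ly=q[0]+q[3]-q[1]-q[2]; lx=q[0]+q[1]-q[2]-q[3]
    P[n]=(q.mean(0),(np.arctan2(ly[1],ly[0])*.55+.45*(np.arctan2(lx[1],lx[0])+np.pi/2)));print(n,P[n])
C,th=P['rack'];th=(th+1.681)/2;C=(C+[.5131,.1984])/2
u=np.array([np.cos(th),np.sin(th)]);x=np.array([u[1],-u[0]])
c,pa=P['pan'];s=robot.get_state();t=np.array(s['tool_pos'])[:2]
print("pan in rack",(c-C)@x,(c-C)@u,"yaw",pa-th,"tcp->pan",np.linalg.norm(c-t),(t-C)@x)
```

```text
rack (array([0.51309383, 0.19794327]), np.float64(1.6828986690979748))
pan (array([ 0.53968776, -0.05427888]), np.float64(1.6943104752393392))
pan in rack -0.0015761371904210036 -0.2538421797147146 yaw 0.012361140690351657 tcp->pan 0.17098330548340437 -0.0004477247061083836
```

The pan is centred to 1.6 mm with 0.012 rad of yaw, so I insert with a force check at each step.

Run:
```python
from h import *
th=1.682;u=np.array([np.cos(th),np.sin(th)]);x=np.array([u[1],-u[0]]);C=np.array([.5131,.1982])
for d in(.40,.36,.32,.28,.24,.20,.170):
    robot.move_l([*(C-d*u+.001*x),.028],ori(th-np.pi/2-.008),feed=.06)
    s=robot.get_state();print(d,np.round(s['force'],1),s['finger_gap'],s['clock'])
    if np.linalg.norm(s['force'])>8: print("STOP");break
i=cv2.convertScaleAbs(robot.capture("top")[150:280,150:380,::-1],alpha=1.6)
cv2.imwrite("pics/top3.png",cv2.resize(i,None,fx=3.4,fy=3.4,interpolation=cv2.INTER_CUBIC))
```

```text
0.4 [0.2 2.5 0.1] 0.013860619968196469 9.7417
0.36 [-0.3  2.2  0.4] 0.013933109737836138 10.5583
0.32 [-0.4  2.5  0.7] 0.013702507018466864 11.375
0.28 [-0.5  2.3  0.8] 0.013811337913019769 12.1917
0.24 [-0.1  3.   0.2] 0.013609488243005551 13.0083
0.2 [-0.5  2.4 -0.2] 0.013666316686264652 13.825
0.17 [ 0.6  3.3 -1. ] 0.014135238258472686 14.475
```

View pics/top3.png

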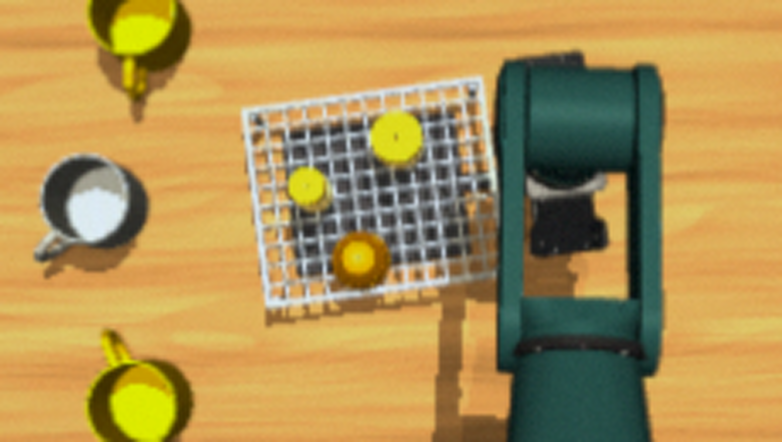

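The pan is now under the deck, the rack corner is still at the same place (243,110 in the crop, unchanged in full pixels), and the candles are upright. I'll release and retreat.

Run:
```python
from h import *
robot.let_go();robot.sleep(.3)
p=np.array(robot.get_state()['tool_pos'])
robot.move_l(p+[0,0,.1],feed=.1);robot.move_l(p+[0,-.15,.17],feed=.2)
robot.sleep(.5)
s=robot.get_state();print(s['force'],s['finger_gap'],s['clock'])
i=cv2.convertScaleAbs(robot.capture("top")[150:280,150:380,::-1],alpha=1.6)
cv2.imwrite("pics/top4.png",cv2.resize(i,None,fx=3.4,fy=3.4,interpolation=cv2.INTER_CUBIC))
```

```text
[ 0.63271074 -0.13033039 -0.09429135] 0.09416454343273846 18.7333
```

View pics/top4.png

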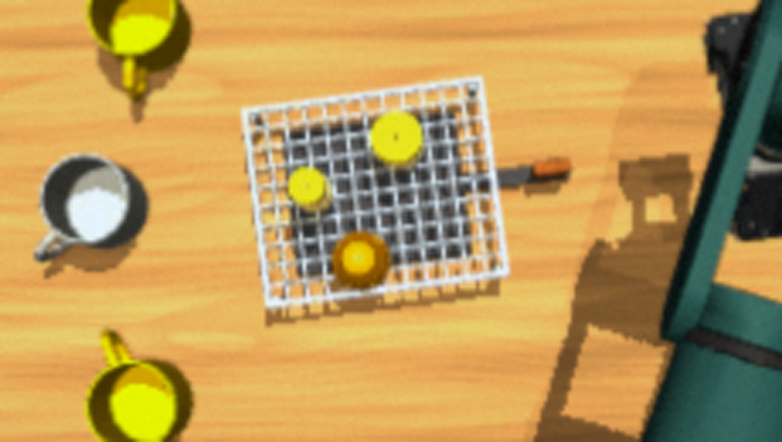

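The whole pan is under the rack, with only its handle showing (grip at about (552,168)). The rack, jug and candles haven't moved.

```bash
python3 -c "
from plant import robot
print(robot.sign_off())"
```

```text
the job is handed in; nothing more can be done
None
```

The drip pan is fully under the rack with only its handle sticking out, the rack, candles and jug look unmoved in the last picture, and I handed the job in at about 19 s; no verdict was returned.

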